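Hold the tool case lid open for fitting the stay

TASK

Help your mate fit a lid stay to the wooden tool case: first, with the lid still shut, slide the steel dish of screws along the bench, without lifting it, until it sits wholly on the round black rubber pad. Then lift the case lid, which has a handle, and hold it still, open 50 degrees from shut (give or take 5); it falls shut by itself, so finish while still holding it there and do not let go. Leave the offcut, the screwdriver and the glue bottle where they are.

Things in the scene. Friction and masses are not known exactly. Their poses are not given: they have to be found in the camera images.
- dish_center (a point): Round open steel dish with brass screws in it, loose on the bench, about 0.3 kg: 110 mm across the rim, 100 mm across the foot, 30 mm high, wall 3 mm. The point is on its axis, half-way up (15 mm above the bench).
- pad: Round black rubber pad, 170 mm across, let into the bench almost flush (the dish and the fingers pass over its edge freely). Origin at its centre, on the bench surface. It lies nearer the robot than the dish does.
- case: Wooden tool case fixed to the bench, 190 mm deep (its x), 260 mm wide (its y), 100 mm high without the lid. Origin under the middle of its hinged side, which is the side nearer the robot; its x axis runs from there across the case to the opening side, y along the hinge, z up.
- lid (a joint): Angle of the lid in rad: 0 is shut, it grows as the far edge rises and the lid swings up towards the robot, stops at 1.35. The lid is a 15 mm wooden board, 190 by 260 mm, about 0.5 kg (0.35 to 0.7 kg); the hinge is free, so the lid falls shut from any angle when let go.
- lid_hinge (a point): Middle of the hinge line, 100 mm above the bench at the top of the case's near side. Its axes move with the lid: x from the hinge across the lid towards the handle, y along the hinge, z out of the lid's outer face (up when shut).
- lid_handle (a point): Middle of the round steel bar of the lid's handle: bar 12 mm thick, 120 mm long, parallel to the hinge, standing on two end posts, its centre 40 mm above the lid's outer face. In the lid's axes it lies 155 mm from the hinge along x and 55 mm above the hinge along z. Axes as for lid_hinge. When shut it is 155 mm above the bench. The lid's edge is 35 mm beyond it. The round bar can turn between gripper pads.
- offcut: Loose wooden offcut, 70 x 45 x 30 mm, to be left alone. Origin at the centre of its underside.
- screwdriver: Loose screwdriver lying on the bench beyond the case, to be left alone. Origin on its underside.
- glue: Loose white plastic glue bottle, 60 mm across, 150 mm tall, to be left alone. Origin at the centre of its underside.
Mind the look-alikes: they are no part of the job. Of the things shaped like the part that bears dish_center, the bare steel one is meant.

How it is judged (in metres and radians):
On the way, in this order (a step that is already met when the one before it is completed fails the run):
1. the dish has been slid onto the pad and lies still there, the lid being shut (horizontal distance between dish_center and pad below 0.03 m and height (world z) of dish_center below 0.021 m and linear speed of dish below 0.02 m/s and value of joint lid below 0.08 rad), for 0.2 s.
2. the lid is held open at 50 degrees (value of joint lid between 0.7854 and 0.96 rad and contact force between the fingers and lid above 0.5 N), for 0.3 s.
At the end, for the whole second after the job is handed in: The dish stands on the bench with its centre within 30 mm of the pad's centre; the lid is held by the fingers, still (under 0.06 rad/s), at 50 degrees from shut within 5 degrees (0.785 to 0.960 rad), and nothing else props it; the bystanders are within 30 mm of where they began (all of step 2 and horizontal distance between dish_center and pad below 0.03 m and height (world z) of dish_center below 0.021 m and velocity of joint lid between -0.06 and 0.06 rad/s and contact force between each of dish, offcut, screwdriver, glue and lid below 0.1 N and distance of each of offcut, screwdriver, glue from where it was at the start of the episode below 0.03 m); the arm keeps its last pose, push and grip.
It fails at once if the dish is lifted off the bench (more than 10 mm) or tipped (height (world z) of dish_center above 0.025 m or angle between dish_center's own z axis and vertical above 0.3 rad).
It fails at once if the offcut is disturbed (moved over 30 mm) (distance of offcut from where it was at the start of the episode above 0.03 m).
It fails at once if the screwdriver is disturbed (moved over 30 mm) (distance of screwdriver from where it was at the start of the episode above 0.03 m).
It fails at once if the glue is disturbed (moved over 30 mm) (distance of glue from where it was at the start of the episode above 0.03 m).
It also fails if it takes over 58 s, if anything falls off the work surface, if the arm or the gripper's body presses on something with over 40 N, if the wrist force passes 120 N, or if a joint passes its speed limit or range.

ROBOT

A 6-joint arm with a two-finger parallel gripper is mounted at the origin on the work surface. World frame = base frame: x ahead of the robot, y to its left, z up, the work surface at z = 0. Lengths are in m, angles in degrees, forces in N, time in s.
With the tool pointing down it reaches from about 0.25 to 0.775 m from the base axis. Payload 4 kg.
Tool frame: the origin (TCP) lies midway between the tips of the shut fingers; the grasp point (between the pads) lies 19 mm behind it; x points along the fingers, y is the direction in which the jaws open and shut, and the axes are right-handed (so a half turn about x gives the same grasp; the last joint's range is limited). The gripper opens to 85 mm and grips with 20 to 120 N. Pads are 22 mm wide; open, the fingers measure 114 mm over their backs; the gripper's body (76 mm by 85 mm) begins 54 mm behind the grasp point. The pads swing forward as they close: fully open they stand 13 mm farther back than shut.
Start: joints at [-75.006, 4.996, 78.535, -0, 96.463, -5.907], TCP at [0.196, -0.514, 0.231] pointing down, gripper open.
Joint ranges: [-177.83, 177.83], [-43.37, 116.18], [15.69, 146.23], [-61.86, 241.86], [9.47, 152.12], [-147.06, 147.06]. Speed limits (degrees/s): [159.86, 159.86, 180, 180, 180, 180].

INTERFACE

Orientations are given as [roll, pitch, yaw] about the fixed x, y, z axes, in that order (R = Rz(yaw) Ry(pitch) Rx(roll)).
In Python, from station import r gives the robot as it stands. The module is installed in compiled form; this text tells all that it offers.
- The arm moves only by the tool send_rows, never from a script. Its argument "series" is one flat list of numbers, 5 for each row, row after row: the shift along the tool's x, y, z in mm, then the turn about the tool's x in degrees, then the closure, from 0 (fully open) to 1 (shut). In form: [dx, dy, dz, turn, fingers, dx, dy, dz, turn, fingers, ...]. A call has 1 to 20 rows; each row shifts and turns the pose as measured when the row begins, along the tool's axes as they then stand; what a row does not reach is not made up. A row lasts 1/12 s, in which the tool goes at most 41.7 mm and 7.16 degrees, less where a joint would pass 70% of its speed; a pose out of reach is approached as far as the arm can. A call is refused whole if a number of a shift passes 41.7 or a number of a turn 7.16, either way. A call with a gripper value outside its range is refused whole. The fingers move at their own pace and stop on an object; the grip force is fixed at half the most. Time passes only in rows, so rows that do not move let the fingers close. It gives the time, the measured TCP pose, the force and the opening at its end, in the units of the state.
- r.get_state(): the state, without advancing time (a new reading comes with each control period).
- r.snapshot(name): name is "scene" or "top" or "wrist"; returns the picture (384x512x3 uint8, blue, green, red); there is no depth.
- r.camera_info(name): a dict with "fx", "fy", "cx", "cy" (pixels), "cam_to_world" (4x4, takes a point from camera to world coordinates); the wrist camera has in their place "tool_from_camera" (4x4, takes a point from camera to tool coordinates, whose origin is the TCP and whose axes are the tool frame's). Camera axes: x right, y up, looking along -z (the intrinsics and any distortion apply to the point x, -y, -z); pixel columns grow to the right and rows downward; lengths in m; the calibration is good to about 2 mm. A picture is of the moment at which its call begins: read the wrist's pose just before it. camera_info takes no time and is no camera call.
- r.finish_job(): hands the job in, once; it reports no verdict.
The state is a dict: "time_s": time; "joint_positions": joint angles; "dq": joint speeds; "effort": joint torques, N m; "tcp_pos": TCP position; "eef_rot": TCP orientation; "contact_force": force on the tool from outside, world axes, zero at the start; "ft_torque": the same for the moment, N m; "opening": opening from 0.0 (shut) to 1.0 (fully open).
Only numpy, scipy, OpenCV 4.12 (cv2) and the standard library are available. Lean on these libraries where they do the work, as an engineer would, in place of code of your own. Each camera call takes 0.05 s, during which the arm holds its last target.

## Working session

There is one attempt and no reset: what is moved stays moved. The work goes in short steps, Python scripts to look and compute and a tool call to move; the robot and the scene stay as the last step left them, time stands still between calls to the robot, and variables do not carry over. Pictures are saved under pics/ and viewed, and the job is handed in when it is done.

Besides the shell and the picture viewer there is one more tool, called as name(argument=value, ...) on one line, values as JSON. send_rows: Moves the arm, as the interface text tells. Its arguments: {"type":"object","properties":{"series":{"type":"array"}},"required":["series"]}

```bash
mkdir -p pics
python3 - <<'E'
from station import r
import cv2, numpy as np
for n in ["scene","top"]:
    im=r.snapshot(n); cv2.imwrite(f"pics/{n}0.png",im)
    print(n,{k:(np.round(v,4).tolist() if not isinstance(v,str) else v) for k,v in r.camera_info(n).items()})
print(r.camera_info("wrist"))
print(r.get_state())
E
```

```text
scene {'fx': 392.9418, 'fy': 392.9418, 'cx': 252.231, 'cy': 184.0186, 'cam_to_world': [[-0.1056, -0.5955, 0.7964, 1.4363], [0.9942, -0.0471, 0.0966, 0.2069], [-0.02, 0.802, 0.597, 0.7255], [0.0, 0.0, 0.0, 1.0]]}
top {'fx': 431.5943, 'fy': 431.5943, 'cx': 257.8191, 'cy': 197.449, 'cam_to_world': [[0.0159, 0.9939, -0.1091, 0.4404], [-0.9998, 0.0143, -0.0158, 0.0979], [-0.0142, 0.1093, 0.9939, 1.3896], [0.0, 0.0, 0.0, 1.0]]}
{'fx': 343.0348953016583, 'fy': 343.0348953016583, 'cx': 257.8776757848083, 'cy': 186.89483095312607, 'tool_from_camera': array([[ 6.86702799e-04,  3.23465095e-01, -9.46239854e-01,
        -1.42382795e-01],
       [ 9.99999545e-01, -8.48174099e-04,  4.35775105e-04,
         4.86360598e-04],
       [-6.61618099e-04, -9.46239723e-01, -3.23465531e-01,
        -8.45629894e-02],
       [ 0.00000000e+00,  0.00000000e+00,  0.00000000e+00,
         1.00000000e+00]])}
{'time_s': 0.1, 'joint_positions': array([-7.50062472e+01,  5.03852187e+00,  7.86191963e+01,  2.89895166e-03,
        9.64636539e+01, -5.90702602e+00]), 'dq': array([ 0.04003265, -0.12797438, -0.21752287,  0.06587853,  0.06840766,
       -0.05543776]), 'effort': array([ 2.15591368e-03, -3.53015649e+01, -3.14217567e+01, -1.47609721e-04,
        7.98626861e-03,  1.24796523e-05]), 'tcp_pos': array([ 0.19610449, -0.51335348,  0.23019385]), 'eef_rot': array([-97.26689617,  89.87859374, 103.63420596]), 'contact_force': array([-0.50715275,  0.19946984, -1.01885511]), 'ft_torque': array([-0.04313177,  0.01049439,  0.01128039]), 'opening': 0.9989314224338991}
```

View pics/scene0.png

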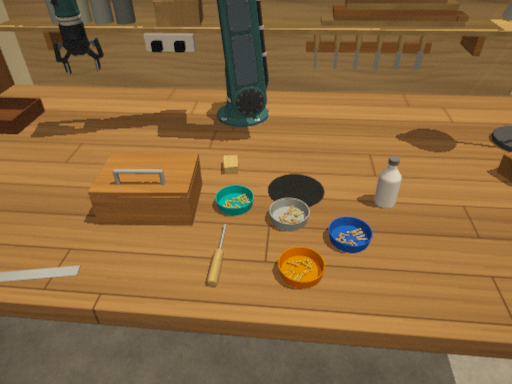

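View pics/top0.png

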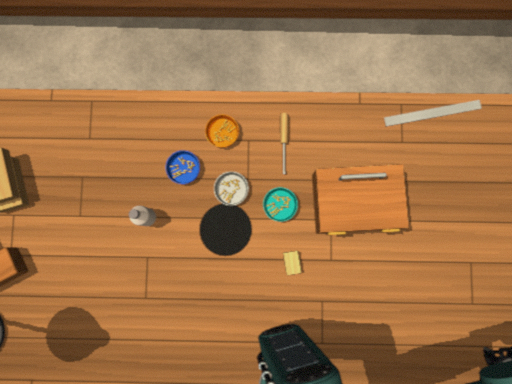

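The top view shows the steel dish at about (232,189), the pad at (226,230), the case at (361,200) with its handle at (363,177), the offcut at (292,262), the glue at (142,216) and the screwdriver at (284,142). Next I'll measure them.

```bash
cat > h.py <<'E'
import numpy as np, cv2
from station import r
def pix2w(name,u,v,z):
    c=r.camera_info(name); T=np.array(c["cam_to_world"])
    d=T[:3,:3]@np.array([(u-c["cx"])/c["fx"],-(v-c["cy"])/c["fy"],-1.0])
    return T[:3,3]+d*(z-T[2,3])/d[2]
def w2pix(name,p,T=None):
    c=r.camera_info(name); T=np.array(c["cam_to_world"]) if T is None else T
    q=T[:3,:3].T@(np.array(p)-T[:3,3])
    return c["cx"]+c["fx"]*q[0]/-q[2], c["cy"]-c["fy"]*q[1]/-q[2]
E
python3 - <<'E'
from h import *
im=cv2.imread("pics/top0.png")
cv2.imwrite("pics/c1.png",cv2.resize(im[110:290,120:320],None,fx=3.2,fy=3.2,interpolation=cv2.INTER_CUBIC))
cv2.imwrite("pics/c2.png",cv2.resize(im[150:250,300:420],None,fx=6,fy=6,interpolation=cv2.INTER_CUBIC))
sub=im[110:290,120:320]
m=(im.max(2)<45).astype(np.uint8); m[:195]=0;m[265:]=0;m[:,:190]=0;m[:,260:]=0
n,l,s,ce=cv2.connectedComponentsWithStats(m)
i=1+np.argmax(s[1:,4]);print("pad",s[i],ce[i])
x,y,w,h=s[i][:4]
print(pix2w("top",x,ce[i][1],0),pix2w("top",x+w-1,ce[i][1],0),pix2w("top",ce[i][0],y+h-1,0),pix2w("top",*ce[i],0))
E
```

```text
pad [ 201  205   49   50 1772] [225.29514673 229.19300226]
[0.48745328 0.30124    0.        ] [0.48983235 0.14666438 0.        ] [0.4095368  0.22103003 0.        ] [0.48865838 0.22294096 0.        ]
```

```bash
sleep 1
```

```text
(no output)
```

View pics/c1.png

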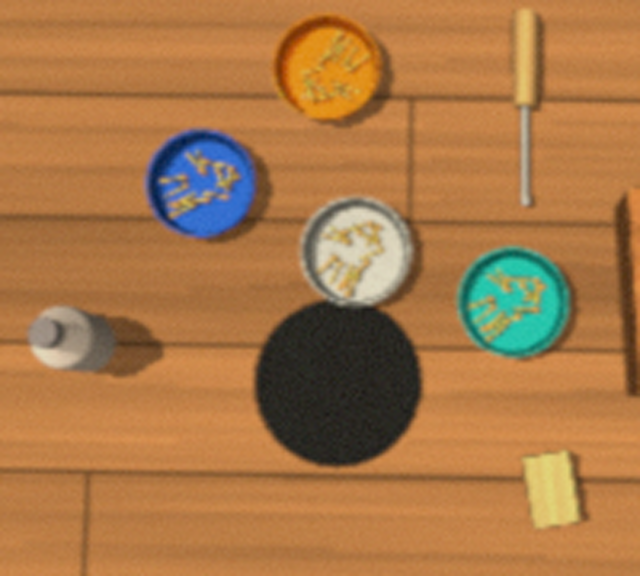

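View pics/c2.png

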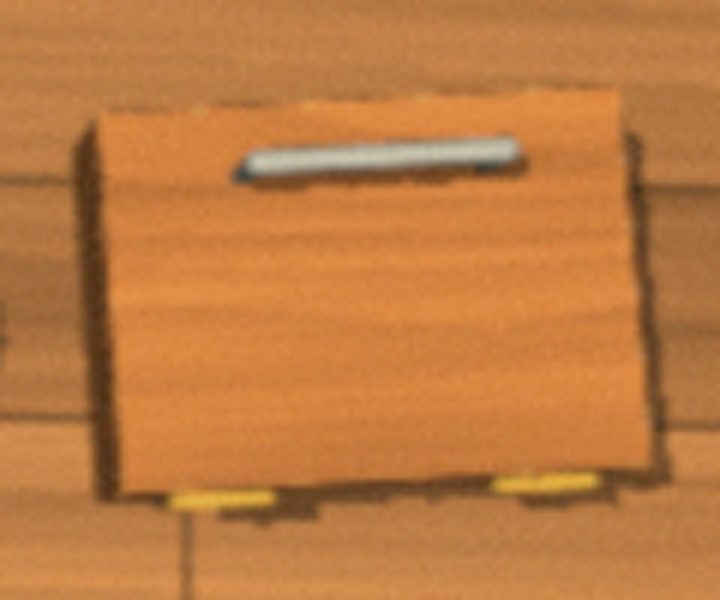

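Run:
```python
from h import *
f=lambda u,v,ox,oy,s:(ox+(u+.5)/s-.5,oy+(v+.5)/s-.5)
P=lambda u,v,z:pix2w("top",*f(u,v,120,110,3.2),z)
Q=lambda u,v,z:pix2w("top",*f(u,v,300,150,6),z)
pr=lambda n,x:print(n,np.round(x,4))
pr("pad",P(338.5,384,0)); pr("padL",P(256,384,0));pr("padR",P(421,384,0));pr("padB",P(338,466,0))
pr("dish",P(357,251.5,.03)); pr("l",P(301,251.5,.03));pr("r",P(413,251.5,.03));pr("t",P(357,196,.03));pr("b",P(357,307,.03))
pr("teal",P(514,303,.03));pr("blue",P(202,184,.03));pr("orange",P(328,68,.03))
for c in [(97,115),(620,90),(652,467),(122,492)]: pr("lid",Q(*c,.115))
a,b=Q(243,163,.155),Q(521,150,.155);pr("hA",a);pr("hB",b);pr("mid",(a+b)/2);
d=a-b;print("len",np.linalg.norm(d),"yaw of +y",np.degrees(np.arctan2(-d[0],d[1])))
pr("glue",P(85,345,.07));pr("gluecap",P(45,331,.15));pr("offcut",P(553,490,.03))
pr("sd",P(526,10,.01));pr("sd",P(526,205,.01))
# scene check
im=cv2.imread("pics/scene0.png")
cv2.imwrite("pics/c3.png",cv2.resize(im[145:295,80:400],None,fx=2.5,fy=2.5,interpolation=cv2.INTER_CUBIC))
```

```text
pad [0.4872 0.2224 0.    ]
padL [0.4859 0.3055 0.    ]
padR [0.4885 0.1395 0.    ]
padB [0.4055 0.221  0.    ]
dish [0.6178 0.2045 0.03  ]
l [0.617  0.2602 0.03  ]
r [0.6186 0.1489 0.03  ]
t [0.6736 0.2058 0.03  ]
b [0.5624 0.2033 0.03  ]
teal [0.5687 0.0481 0.03  ]
blue [0.6837 0.3613 0.03  ]
orange [0.804 0.238 0.03 ]
lid [ 0.669  -0.0536  0.115 ]
lid [ 0.6851 -0.313   0.115 ]
lid [ 0.4981 -0.3247  0.115 ]
lid [ 0.4819 -0.066   0.115 ]
hA [ 0.6394 -0.1189  0.155 ]
hB [ 0.6475 -0.2522  0.155 ]
mid [ 0.6434 -0.1856  0.155 ]
len 0.13348118356872052 yaw of +y 3.4947499419633883
glue [0.5184 0.4607 0.07  ]
gluecap [0.5258 0.4755 0.15  ]
offcut [0.3865 0.0083 0.03  ]
sd [0.8727 0.0382 0.01  ]
sd [0.6702 0.0363 0.01  ]
```

View pics/c3.png

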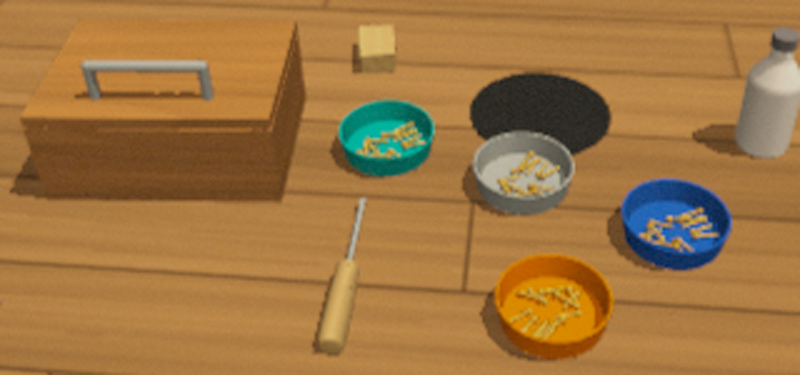

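```bash
cat >> h.py <<'E'
from scipy.spatial.transform import Rotation as Ro
def tool():
    s=r.get_state(); return np.array(s["tcp_pos"]), Ro.from_euler("xyz",s["eef_rot"],degrees=True).as_matrix(), s
def to(target):
    p,R,s=tool(); print("tcp",np.round(p,4),"tool-frame mm",np.round(R.T@(np.array(target)-p)*1000,1),"y axis ang",round(np.degrees(np.arctan2(R[1,1],R[0,1])),2),"xax",np.round(R[:,0],3),"F",np.round(s["contact_force"],1),"t",s["time_s"],"op",round(s["opening"],3),"q",np.round(s["joint_positions"],1))
E
python3 -c "
from h import *
to([.61,.2055,.23]);print(np.round(tool()[1],3))"
```

```text
tcp [ 0.1961 -0.5134  0.2302] tool-frame mm [   1.5 -523.9 -643.1] y axis ang -69.1 xax [-0.     0.002 -1.   ] F [-0.5  0.2 -1. ] t 0.1 op 0.999 q [-75.    5.   78.6   0.   96.5  -5.9]
[[-0.     0.357 -0.934]
 [ 0.002 -0.934 -0.357]
 [-1.    -0.002 -0.   ]]
```

send_rows(series=[0, 0, 0, -7, 1, 0, 0, 0, -7, 1, 0, 0, 0, -7, 1, 0, 0, 0, -7, 1, 0, 0, 0, -7, 1, 0, 0, 0, -7, 1, 0, 0, 0, -7, 1, 0, 0, 0, -7, 1, 0, 0, 0, -7, 1, 0, 0, 0, -7, 1, 0, 0, 0, -3, 1])

```text
time_s: 1.02
tcp_pos: [0.1951, -0.5098, 0.2217]
eef_rot: [-171.0, 89.0, 105.0]
contact_force: [-0.5, 0.2, -0.5]
opening: -0.002
```

```bash
python3 -c "
from h import *
to([.61,.2055,.23])"
```

```text
tcp [ 0.1951 -0.5098  0.2217] tool-frame mm [   2.3  486.8 -668.5] y axis ang 5.95 xax [-0.005  0.017 -1.   ] F [-0.5  0.2 -0.5] t 1.0167 op -0.002 q [-75.    5.3  79.3   0.   96.4 -81. ]
```

send_rows(series=[-1, 24, -33, 0.1, 1, -1, 24, -33, 0.1, 1, -1, 24, -33, 0.1, 1, -1, 24, -33, 0.1, 1, -1, 24, -33, 0.1, 1, 0, 24, -33, 0.1, 1, 0, 24, -33, 0.1, 1, 0, 24, -33, 0.1, 1, 0, 24, -33, 0.1, 1, 0, 24, -33, 0.1, 1, 0, 24, -33, 0.1, 1, 0, 24, -33, 0.1, 1, 0, 24, -33, 0.1, 1, 0, 24, -33, 0.1, 1, 0, 24, -33, 0.1, 1, 0, 24, -33, 0.1, 1, 0, 24, -33, 0.1, 1, 0, 24, -33, 0.1, 1, 0, 24, -33, 0.1, 1])

```text
time_s: 2.6
tcp_pos: [0.597, 0.1667, 0.226]
eef_rot: [-149.4, 88.3, 123.8]
contact_force: [1.4, -0.8, 0.1]
opening: 0.0
```

```bash
python3 -c "
from h import *
to([.612,.2055,.1])"
```

```text
tcp [0.597  0.1667 0.226 ] tool-frame mm [126.6  19.  -34.7] y axis ang 3.22 xax [-0.017  0.025 -1.   ] F [ 1.4 -0.8  0.1] t 2.6 op 0.0 q [ 9.5 14.4 68.3  1.6 98.   6.5]
```

send_rows(series=[30, 6, -11, 0, 1, 35, 6, -11, 0, 1, 35, 5, -9, 0, 1, 20, 2, -4, 0, 1, 0, 0, 0, 0, 1])

```text
time_s: 3.02
tcp_pos: [0.6164, 0.2182, 0.1004]
eef_rot: [-157.8, 88.2, 116.1]
contact_force: [-0.4, -0.6, -0.9]
opening: 0.003
```

```bash
python3 -c "
from h import *
to([.612,.2055,.05])
cv2.imwrite('pics/s1.png',cv2.resize(r.snapshot('scene')[130:300,170:400],None,fx=3,fy=3,interpolation=cv2.INTER_CUBIC))
"
```

```text
tcp [0.6164 0.2182 0.1004] tool-frame mm [50.1 -4.7 13.9] y axis ang 3.87 xax [-0.014  0.028 -1.   ] F [-0.4 -0.6 -0.9] t 3.0167 op 0.003 q [13.7 21.4 73.8  1.7 85.2  9.7]
```

View pics/s1.png

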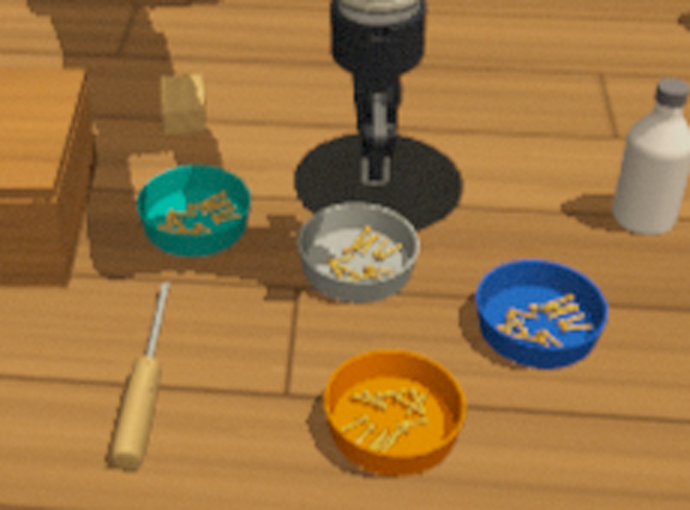

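The scene view shows the shut fingers above the steel dish, with the tip at crop pixel (375,180). I'll lower them into the dish.

send_rows(series=[15, -2, 7, 0, 1, 15, -2, 7, 0, 1, 10, -1, 0, 0, 1, 0, 0, 0, 0, 1, 0, 0, 0, 0, 1])

```text
time_s: 3.48
tcp_pos: [0.6155, 0.2034, 0.0681]
eef_rot: [-178.5, 88.3, 95.3]
contact_force: [-0.8, -0.3, -0.6]
opening: 0.002
```

```bash
python3 -c "
from h import *
to([.608,.2055,.015])
cv2.imwrite('pics/s2.png',cv2.resize(r.snapshot('scene')[130:300,170:400],None,fx=3,fy=3,interpolation=cv2.INTER_CUBIC))
"
```

```text
tcp [0.6155 0.2034 0.0681] tool-frame mm [53.2 -7.3 -1. ] y axis ang 3.76 xax [-0.003  0.03  -1.   ] F [-0.8 -0.3 -0.6] t 3.4833 op 0.002 q [12.4 21.6 77.3  1.7 80.9  8.4]
```

View pics/s2.png

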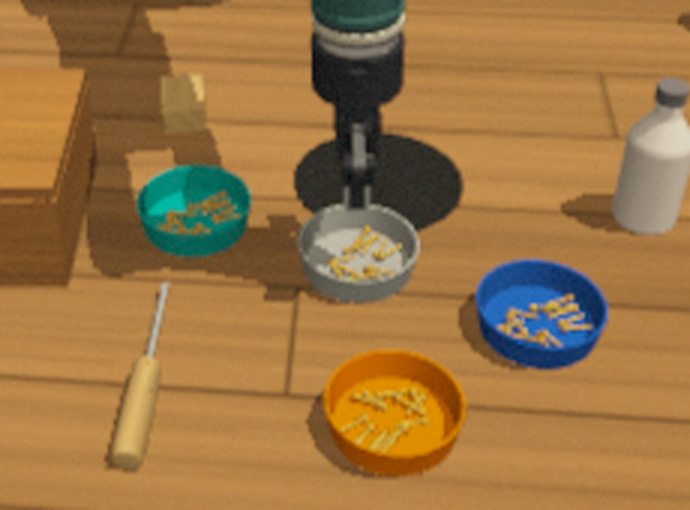

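send_rows(series=[15, 0, 0, 0, 1, 15, 0, 0, 0, 1, 13, 0, 0, 0, 1, 7, 0, 0, 0, 1, 0, 0, 0, 0, 1, 0, 0, 0, 0, 1])

```text
time_s: 4.03
tcp_pos: [0.6219, 0.2068, 0.0269]
eef_rot: [153.3, 87.9, 67.0]
contact_force: [-0.4, -0.0, -0.7]
opening: -0.003
```

```bash
python3 -c "
from h import *
to([.608,.2055,.015])
cv2.imwrite('pics/s3.png',cv2.resize(r.snapshot('scene')[130:300,170:400],None,fx=3,fy=3,interpolation=cv2.INTER_CUBIC))
"
```

```text
tcp [0.6219 0.2068 0.0269] tool-frame mm [ 11.6 -14.1   0.7] y axis ang 3.75 xax [ 0.014  0.034 -0.999] F [-0.4 -0.  -0.7] t 4.0333 op -0.003 q [12.6 23.8 79.4  1.8 75.6  8.4]
```

View pics/s3.png

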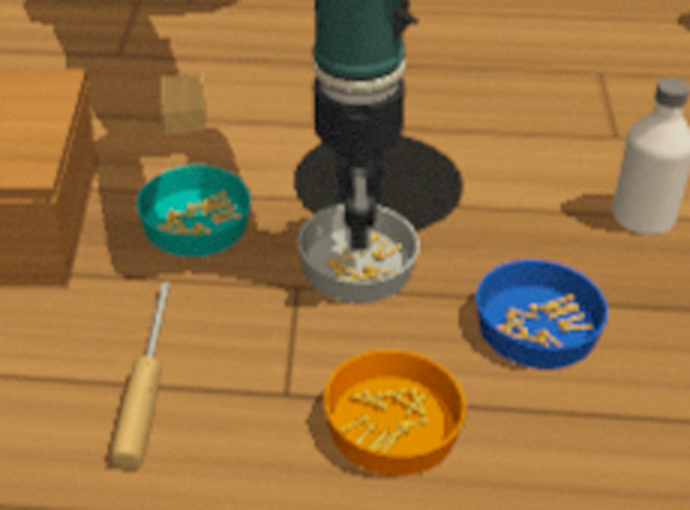

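send_rows(series=[11, 0, 0, 0, 1, 3, -4, -1, 0, 1, 0, -8, -1, 0, 1, 0, -8, -1, 0, 1, 0, -8, -1, 0, 1, 0, -8, -1, 0, 1, 0, -8, -1, 0, 1, 0, -8, -1, 0, 1, 0, -8, -1, 0, 1, 0, -8, -1, 0, 1, 0, -4, 0, 0, 1, 0, 0, 0, 0, 1])

```text
time_s: 5.08
tcp_pos: [0.5438, 0.2124, 0.014]
eef_rot: [143.3, 87.6, 57.1]
contact_force: [0.8, 1.1, -1.3]
opening: 0.0
```

```bash
python3 -c "
from h import *
to([.453,.2245,.015])
cv2.imwrite('pics/s4.png',cv2.resize(r.snapshot('scene')[130:300,170:400],None,fx=3,fy=3,interpolation=cv2.INTER_CUBIC))
"
```

```text
tcp [0.5438 0.2124 0.014 ] tool-frame mm [ -2.7 -89.8 -18.1] y axis ang 3.79 xax [ 0.023  0.035 -0.999] F [ 0.8  1.1 -1.3] t 5.0833 op 0.0 q [14.9 16.  91.5  1.7 70.8 10.5]
```

View pics/s4.png

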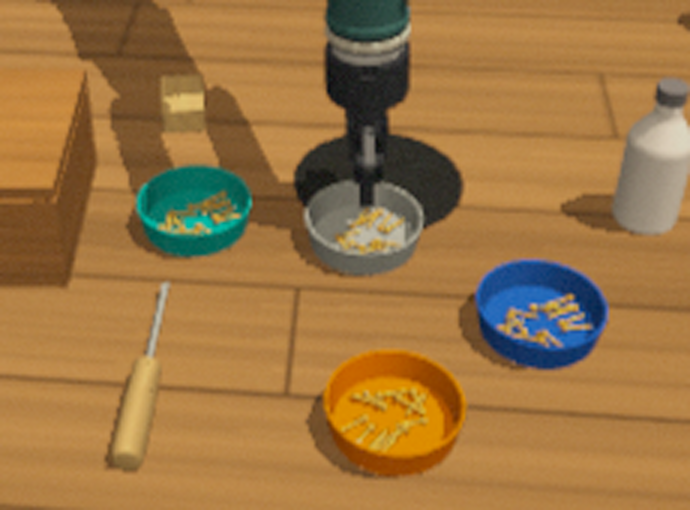

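The dish is following the fingers and has moved in step with them, so I'll keep pulling.

send_rows(series=[0, -8, -2, 0, 1, 0, -8, -2, 0, 1, 0, -8, -2, 0, 1, -1, -8, -2, 0, 1, 0, -8, -2, 0, 1, -1, -8, -2, 0, 1, 0, -8, -2, 0, 1, -1, -8, -2, 0, 1, 0, -8, -2, 0, 1, 0, -4, 0, 0, 1, 0, 0, 0, 0, 1])

```text
time_s: 6.05
tcp_pos: [0.46, 0.2267, 0.0165]
eef_rot: [140.1, 87.5, 54.0]
contact_force: [1.7, -0.5, 0.1]
opening: 0.002
```

```bash
python3 -c "
from h import *
to([.453,.2245,.015])
cv2.imwrite('pics/t5.png',cv2.resize(r.snapshot('top')[150:290,160:320],None,fx=4,fy=4,interpolation=cv2.INTER_CUBIC))
cv2.imwrite('pics/s5.png',cv2.resize(r.snapshot('scene')[130:300,170:400],None,fx=3,fy=3,interpolation=cv2.INTER_CUBIC))
"
```

```text
tcp [0.46   0.2267 0.0165] tool-frame mm [ 1.2 -7.2  1.8] y axis ang 3.78 xax [ 0.026  0.036 -0.999] F [ 1.7 -0.5  0.1] t 6.05 op 0.002 q [ 19.    7.3 101.6   1.5  69.1  14.6]
```

View pics/s5.png

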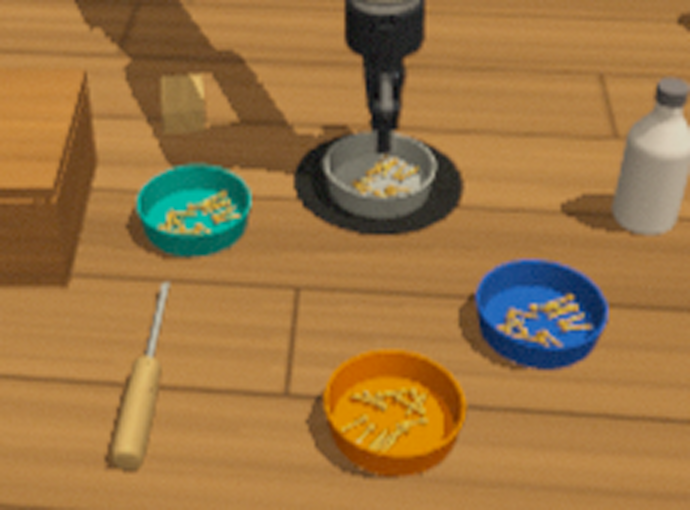

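View pics/t5.png

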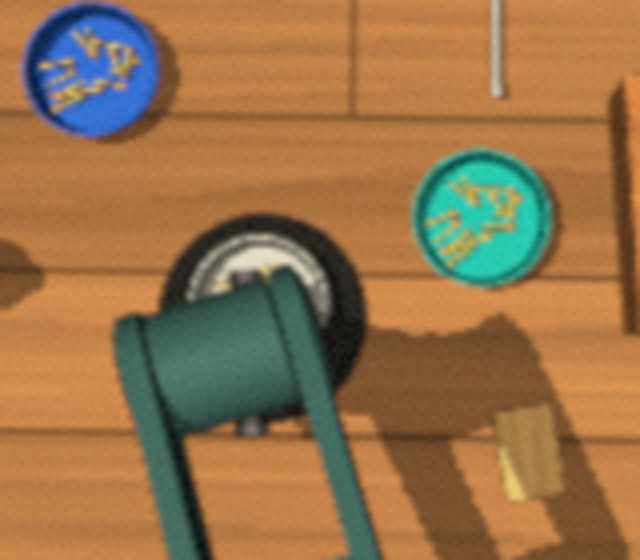

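Run:
```python
from h import *
from scipy.optimize import least_squares
a=np.linspace(0,2*np.pi,361)
T=None
def ext(x,y):
    P=np.array([w2pix("scene",[x+.055*np.cos(t),y+.055*np.sin(t),.03]) for t in a])
    P=(P+.5-[170,130])*3-.5
    return np.array([P[:,0].min(),P[:,0].max(),P[:,1].min()])
print(least_squares(lambda q:ext(*q)-[323,437,131],[.49,.22]).x, ext(.487,.2224))
P=lambda u,v,z:pix2w("top",160+(u+.5)/4-.5,150+(v+.5)/4-.5,z)
print("rim far top",P(259,232,.03),"L",P(186,300,.03),"R",P(333,300,.03))
```

```text
Traceback (most recent call last):
  File "h.py", line 8, in w2pix
    c=r.camera_info(name); T=np.array(c["cam_to_world"]) if T is None else T
ValueError: time passes only in moves, steps and waits
```

```bash
sed -i 's/r.camera_info(name)/ci(name)/' h.py; sed -i '2a import functools\nci=functools.lru_cache(None)(lambda n: r.camera_info(n))' h.py
python3 - <<'E'
from h import *
from scipy.optimize import least_squares
a=np.linspace(0,2*np.pi,361)
def ext(x,y):
    P=np.array([w2pix("scene",[x+.055*np.cos(t),y+.055*np.sin(t),.03]) for t in a])
    P=(P+.5-[170,130])*3-.5
    return np.array([P[:,0].min(),P[:,0].max(),P[:,1].min()])
print(least_squares(lambda q:ext(*q)-[323,437,131],[.49,.22]).x, ext(.487,.2224))
P=lambda u,v,z:pix2w("top",160+(u+.5)/4-.5,150+(v+.5)/4-.5,z)
print("rim far top",P(259,232,.03),"L",P(186,300,.03),"R",P(333,300,.03))
E
```

```text
[0.49863078 0.22408693] [322.7331237  434.22992372 124.55349558]
rim far top [0.55567336 0.22480034 0.03      ] L [0.50105525 0.28109557 0.03      ] R [0.50282221 0.16516539 0.03      ]
```

The dish centre measures about (0.499, 0.224), 12 mm short of the pad's centre. I'll pull it a bit further, back the fingers off the wall, then lift.

send_rows(series=[0, -6, 0, 0, 1, 0, -6, 0, 0, 1, 0, 0, 0, 0, 1, 0, 0, 0, 0, 1, 0, 8, 0, 0, 1, 0, 8, 0, 0, 1, 0, 0, 0, 0, 1, -15, 0, 0, 0, 1, -30, 0, 0, 0, 1, -40, 0, 0, 0, 1, -40, 0, 0, 0, 1, -40, 0, 0, 0, 1, -40, 0, 0, 0, 1, -25, 0, 0, 0, 1])

```text
time_s: 7.32
tcp_pos: [0.4567, 0.2163, 0.2432]
eef_rot: [-174.0, 88.4, 99.6]
contact_force: [0.7, 0.4, 1.2]
opening: 0.001
```

```bash
python3 -c "
from h import *
to([.6445,-.186,.23])
cv2.imwrite('pics/s6.png',cv2.resize(r.snapshot('scene')[130:300,170:400],None,fx=3,fy=3,interpolation=cv2.INTER_CUBIC))
"
```

```text
tcp [0.4567 0.2163 0.2432] tool-frame mm [  1.4 162.2 413.5] y axis ang 3.61 xax [-0.005  0.027 -1.   ] F [0.7 0.4 1.2] t 7.3167 op 0.001 q [17.9 -1.1 83.5  1.6 97.4 14.5]
```

View pics/s6.png

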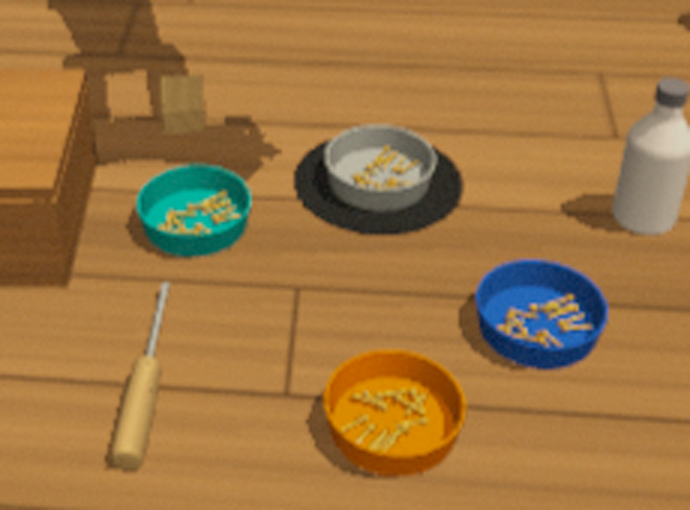

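The dish now sits on the pad, within about 2 mm of its centre. Next is the handle, with the gripper opening on the way.

send_rows(series=[0, 15, 37, 0, 0, 0, 15, 37, 0, 0, 0, 15, 37, 0, 0, 0, 15, 37, 0, 0, 0, 15, 37, 0, 0, 0, 15, 37, 0, 0, 0, 15, 37, 0, 0, 0, 15, 37, 0, 0, 0, 15, 37, 0, 0, 0, 15, 37, 0, 0, 0, 5, 18, 0, 0, 0, 0, 0, 0, 0, 0, 0, 0, 0, 0])

```text
time_s: 8.45
tcp_pos: [0.6504, -0.1753, 0.2333]
eef_rot: [169.2, 87.7, 83.2]
contact_force: [-0.3, -0.0, 0.4]
opening: 1.002
```

```bash
python3 -c "
from h import *
to([.6445,-.186,.23])
p,R,s=tool()
cv2.imwrite('pics/w7.png',r.snapshot('wrist'))
c=r.camera_info('wrist');M=np.eye(4);M[:3,:3]=R;M[:3,3]=p;T=M@np.array(c['tool_from_camera'])
y=np.radians(3.5);m=np.array([.6445,-.186,.155])
for k in (-.06,0,.06): print(w2pix('wrist',m+k*np.array([-np.sin(y),np.cos(y),0]),T))
np.save('Tw.npy',T)
"
```

```text
tcp [ 0.6504 -0.1753  0.2333] tool-frame mm [ 2.8 -6.7 10.4] y axis ang 3.92 xax [ 0.005  0.04  -0.999] F [-0.3 -0.   0.4] t 8.45 op 1.002 q [-21.   21.4  58.7   2.3 100.5 -24.5]
(np.float64(245.88003880901704), np.float64(291.01501746823743))
(np.float64(245.7021647467001), np.float64(216.1243296965049))
(np.float64(245.49691802443814), np.float64(129.70887376733594))
```

View pics/w7.png

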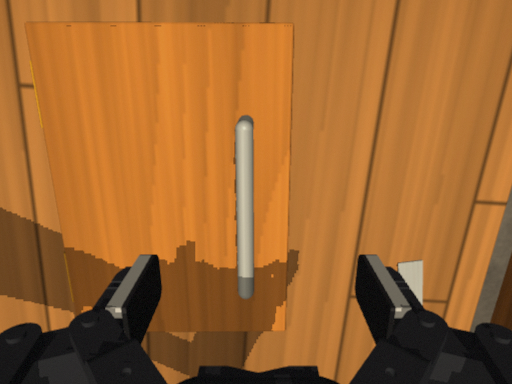

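The wrist view shows the bar vertical at column 245, rows 120–290, as predicted, so I'll descend on it.

send_rows(series=[10, -4, 6, 0, 0, 20, -4, 4, 0, 0, 20, 0, 0, 0, 0, 18, 0, 0, 0, 0, 12, 0, 0, 0, 0, 5, 0, 0, 0, 0, 0, 0, 0, 0, 0, 0, 0, 0, 0, 0])

```text
time_s: 9.17
tcp_pos: [0.6426, -0.1707, 0.1482]
eef_rot: [165.0, 87.5, 79.7]
contact_force: [0.3, 0.3, 0.1]
opening: 1.001
```

```bash
python3 -c "
from h import *
to([.6445,-.185,.136])
cv2.imwrite('pics/s8.png',cv2.resize(r.snapshot('scene')[100:240,70:250],None,fx=4,fy=4,interpolation=cv2.INTER_CUBIC))
"
```

```text
tcp [ 0.6426 -0.1707  0.1482] tool-frame mm [11.6  0.6 14.9] y axis ang 4.66 xax [ 0.008  0.042 -0.999] F [0.3 0.3 0.1] t 9.1667 op 1.001 q [-20.9  21.3  68.4   2.4  90.8 -25.6]
```

View pics/s8.png

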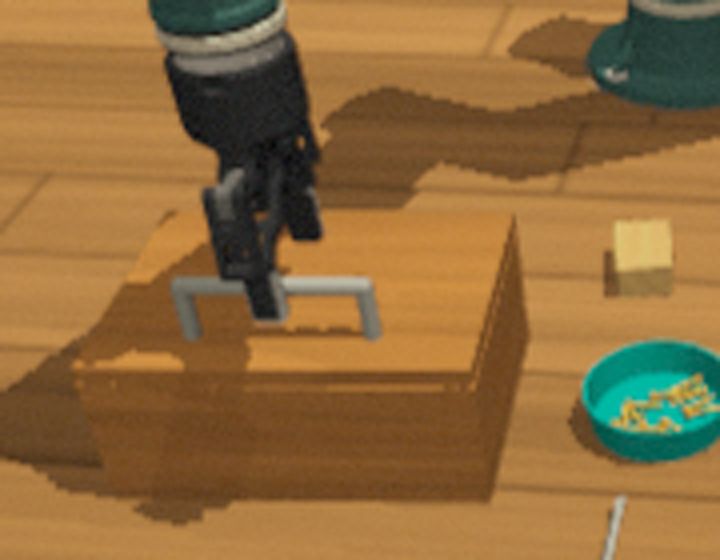

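The far finger is beyond the bar, near its middle (crop pixel 265,300). I'll go down 12 mm and close.

send_rows(series=[8, 0, 3, -0.5, 0, 6, 0, 3, 0, 0, 0, 0, 0, 0, 0, 0, 0, 0, 0, 0.5, 0, 0, 0, 0, 1, 0, 0, 0, 0, 1, 0, 0, 0, 0, 1, 0, 0, 0, 0, 1, 0, 0, 0, 0, 1, 0, 0, 0, 0, 1])

```text
time_s: 10.05
tcp_pos: [0.6421, -0.1784, 0.1382]
eef_rot: [165.1, 87.7, 80.2]
contact_force: [4.0, 2.3, -0.9]
opening: 0.12
```

```bash
python3 -c "
from h import *
to([.6445,-.185,.136])
cv2.imwrite('pics/s9.png',cv2.resize(r.snapshot('scene')[100:240,70:250],None,fx=4,fy=4,interpolation=cv2.INTER_CUBIC))
"
```

```text
tcp [ 0.6421 -0.1784  0.1382] tool-frame mm [2.  1.8 6.9] y axis ang 5.12 xax [ 0.007  0.039 -0.999] F [ 4.   2.3 -0.9] t 10.05 op 0.12 q [-21.5  21.8  68.9   2.2  89.8 -26.6]
```

View pics/s9.png

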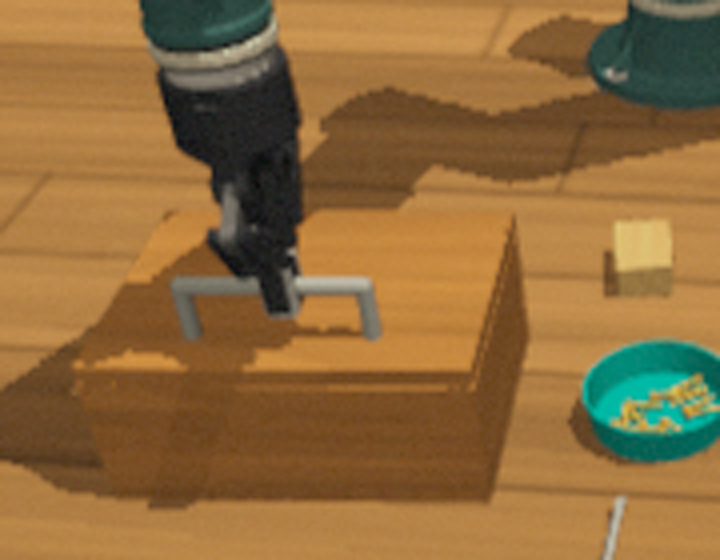

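The bar is gripped (opening 0.12, about 10 mm). I'll lift it along the arc.

send_rows(series=[-6.8, -2.4, 0, 0, 1, -6.8, -2.6, 0, 0, 1, -6.6, -2.9, 0, 0, 1, -6.4, -3.2, 0, 0, 1, -6.2, -3.5, 0, 0, 1, -6, -3.8, 0, 0, 1])

```text
time_s: 10.6
tcp_pos: [0.624, -0.1795, 0.1756]
eef_rot: [164.0, 87.4, 79.2]
contact_force: [2.3, 1.1, -2.1]
opening: 0.118
```

```bash
cat >> h.py <<'E'
def arc():
    p,R,s=tool(); g=p-.019*R[:,0]
    # start grasp reference: tcp [.6421,-.1784,.1382]
    g0=np.array([.6421,-.1784,.1382])-.019*np.array([.007,.039,-.999])
    y=np.radians(3.5);ex=np.array([np.cos(y),np.sin(y),0])
    d=g-g0; X=.155+d@ex; Z=.055+d[2]
    print("X,Z mm",round(X*1e3,1),round(Z*1e3,1),"radius err mm",round(1e3*(np.hypot(X,Z)-np.hypot(.155,.055)),1),"angle deg",round(np.degrees(np.arctan2(Z,X)-np.arctan2(.055,.155)),2))
E
python3 -c "
from h import *
to([.6445,-.185,.136]);arc()"
```

```text
tcp [ 0.624  -0.1795  0.1756] tool-frame mm [39.5 19.5  9. ] y axis ang 5.15 xax [ 0.008  0.044 -0.999] F [ 2.3  1.1 -2.1] t 10.6 op 0.118 q [-22.3  18.8  68.6   2.5  93.1 -27.4]
X,Z mm 136.8 92.4 radius err mm 0.6 angle deg 14.5
```

Tracking is good, so I'll continue.

send_rows(series=[-6, -4, 0, 0, 1, -5.7, -4.3, 0, 0, 1, -5.5, -4.6, 0, 0, 1, -5.3, -4.8, 0, 0, 1, -5.1, -5.1, 0, 0, 1, -4.8, -5.3, 0, 0, 1, -4.6, -5.5, 0, 0, 1])

```text
time_s: 11.18
tcp_pos: [0.5867, -0.182, 0.2172]
eef_rot: [163.4, 87.2, 78.7]
contact_force: [1.8, 3.0, -3.6]
opening: 0.115
```

```bash
python3 -c "
from h import *
to([.6445,-.185,.136]);arc()
cv2.imwrite('pics/s10.png',cv2.resize(r.snapshot('scene')[60:240,70:250],None,fx=3.3,fy=3.3,interpolation=cv2.INTER_CUBIC))
"
```

```text
tcp [ 0.5867 -0.182   0.2172] tool-frame mm [81.5 56.1 12.1] y axis ang 5.27 xax [ 0.01   0.048 -0.999] F [ 1.8  3.  -3.6] t 11.1833 op 0.115 q [-24.   13.6  70.3   2.8  96.7 -29. ]
X,Z mm 99.4 134.0 radius err mm 2.4 angle deg 33.89
```

View pics/s10.png

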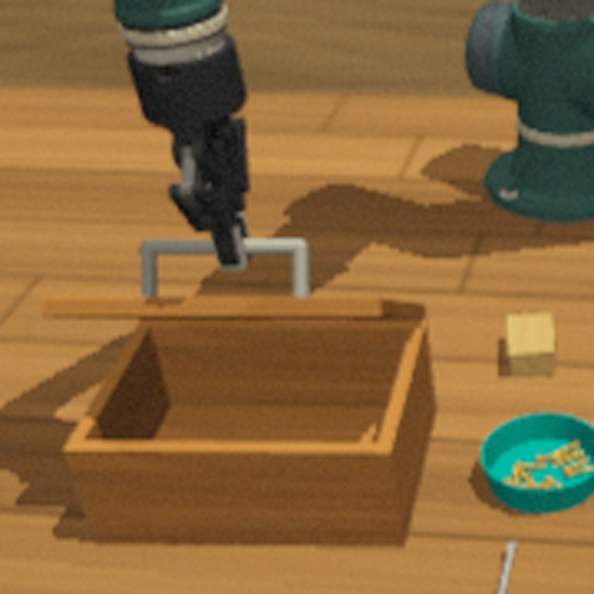

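send_rows(series=[-4, -6, 0, 0, 1, -3.7, -6.2, 0, 0, 1, -3.4, -6.4, 0, 0, 1, -3, -6.5, 0, 0, 1, -2.5, -6.5, 0, 0, 1, -2, -5, 0, 0, 1, 0, 0, 0, 0, 1, 0, 0, 0, 0, 1])

```text
time_s: 11.9
tcp_pos: [0.5468, -0.1848, 0.2412]
eef_rot: [155.9, 87.0, 71.3]
contact_force: [0.8, 3.0, -1.9]
opening: 0.112
```

```bash
python3 -c "
from h import *
to([.6445,-.185,.136]);arc()
cv2.imwrite('pics/s11.png',cv2.resize(r.snapshot('scene')[60:240,70:250],None,fx=3.3,fy=3.3,interpolation=cv2.INTER_CUBIC))
"
```

```text
tcp [ 0.5468 -0.1848  0.2412] tool-frame mm [106.7  95.   14.5] y axis ang 5.34 xax [ 0.017  0.05  -0.999] F [ 0.8  3.  -1.9] t 11.9 op 0.112 q [-26.    8.4  73.7   3.   98.3 -30.9]
X,Z mm 59.3 158.0 radius err mm 4.3 angle deg 49.9
```

View pics/s11.png

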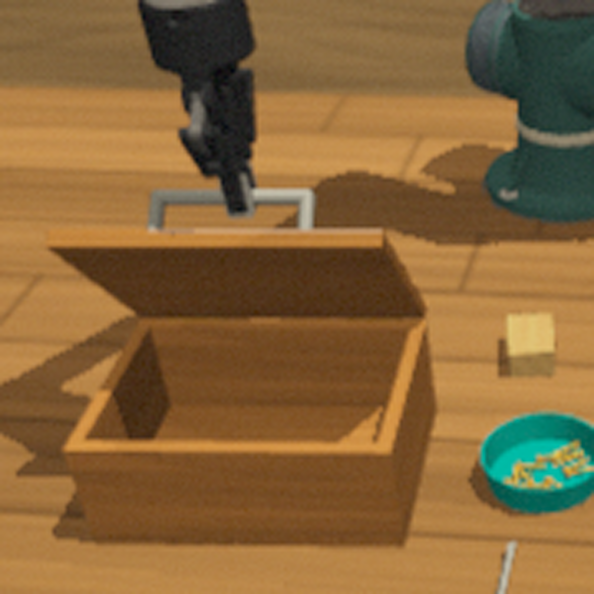

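```bash
cat > lid.py <<'E'
from h import *
from scipy.optimize import least_squares
y=np.radians(3.6);ex=np.array([np.cos(y),np.sin(y),0]);ey=np.array([-np.sin(y),np.cos(y),0]);ez=np.array([0,0,1.])
H=np.array([.4895,-.1955,.1])
def pt(a,lx,ly,lz,H=H):
    return H+ly*ey+lx*(np.cos(a)*ex+np.sin(a)*ez)+lz*(-np.sin(a)*ex+np.cos(a)*ez)
def uv(px,ox,oy,s): return np.array([ox+(px[0]+.5)/s-.5,oy+(px[1]+.5)/s-.5])
E
python3 - <<'E'
from lid import *
im=cv2.imread("pics/scene0.png")
# predictions shut, vs picture c3 (crop 80,145 x2.5)
S=lambda q,o,s:np.round((np.array(q)+.5-o)*s-.5,1)
for n,l in dict(cornR=(.19,.13,.015),cornL=(.19,-.13,.015),nearR=(0,.13,.015),barL=(.155,-.06,.055),barR=(.155,.06,.055)).items():
    print(n,"shut",S(w2pix("scene",pt(0,*l)),np.array([80,145]),2.5),[ (d,S(w2pix("scene",pt(np.radians(d),*l)),np.array([70,60]),3.3).tolist()) for d in (44,47,50,53,56)])
E
```

```text
cornR shut [267.9 119.5] [(44, [381.5, 252.0]), (47, [382.3, 239.5]), (50, [383.2, 227.3]), (53, [384.3, 215.5]), (56, [385.4, 204.1])]
cornL shut [ 17.6 116.8] [(44, [42.6, 250.7]), (47, [44.2, 238.3]), (50, [46.1, 226.3]), (53, [48.2, 214.6]), (56, [50.7, 203.3])]
nearR shut [296.5  19.9] [(44, [426.8, 304.7]), (47, [426.9, 304.9]), (50, [427.1, 305.1]), (53, [427.2, 305.4]), (56, [427.4, 305.8])]
barL shut [86.5 66. ] [(44, [154.1, 212.6]), (47, [156.2, 203.8]), (50, [158.5, 195.4]), (53, [160.9, 187.5]), (56, [163.5, 180.1])]
barR shut [201.6  67. ] [(44, [304.5, 213.0]), (47, [306.0, 204.1]), (50, [307.6, 195.7]), (53, [309.4, 187.8]), (56, [311.3, 180.3])]
```

Projecting the lid corners and bar against the picture gives about 49.5°. I'll hold for a few rows and check that it stays still.

send_rows(series=[0, 0, 0, 0, 1, 0, 0, 0, 0, 1, 0, 0, 0, 0, 1, 0, 0, 0, 0, 1, 0, 0, 0, 0, 1, 0, 0, 0, 0, 1])

```text
time_s: 12.45
tcp_pos: [0.547, -0.1847, 0.2411]
eef_rot: [157.7, 87.0, 73.1]
contact_force: [1.1, 3.7, -0.2]
opening: 0.111
```

```bash
python3 -c "
from h import *
to([.6445,-.185,.136]);arc()
for i in range(6): r.snapshot('top')
im=r.snapshot('scene');cv2.imwrite('pics/f.png',im)
cv2.imwrite('pics/f2.png',cv2.resize(im[60:240,70:250],None,fx=3.3,fy=3.3,interpolation=cv2.INTER_CUBIC))
arc();print(r.get_state()['dq'])
"
```

```text
tcp [ 0.547  -0.1847  0.2411] tool-frame mm [106.4  94.9  14.6] y axis ang 5.36 xax [ 0.015  0.05  -0.999] F [ 1.1  3.7 -0.2] t 12.45 op 0.111 q [-26.    8.5  73.6   3.   98.3 -30.9]
X,Z mm 59.6 157.9 radius err mm 4.2 angle deg 49.79
X,Z mm 59.6 157.9 radius err mm 4.3 angle deg 49.8
[ 0.0150925  -0.04515709  0.0698226   0.00364311  0.0381248  -0.06148771]
```

View pics/f.png

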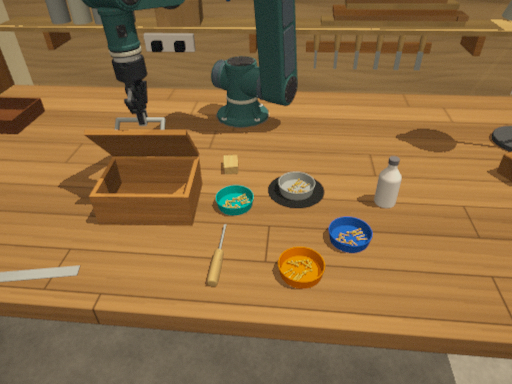

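View pics/f2.png

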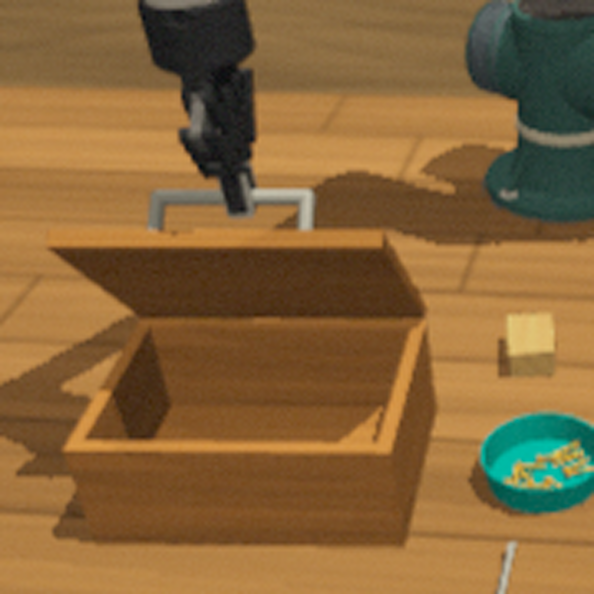

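The lid is still at about 49–50° (outer edge at crop row ~231, bar at row ~196). The dish is on the pad and the bystanders haven't moved, so I'm handing the job in.

```bash
python3 -c "
from h import *
print(r.finish_job())"
```

```text
the job is handed in; nothing more can be done
None
```

The dish is on the pad and the lid is held open at about 50°. I handed the job in with the gripper still holding the handle, at about 12.8 s of the 58 s. No verdict is reported.

- **Dish:** I pulled it along the bench from inside with the shut fingers, with the lid still shut. The scene picture puts it within about 2 mm of the pad's centre.
- **Lid angle:** The pictures give about 49–50° and the arm's own position about 49.8°. The angle stayed the same over the last second before I handed in.
- **Bystanders:** The offcut, screwdriver and glue bottle look unmoved in the last picture. I checked them by eye only, without measuring.
- **Disagreement:** At the end the gripper sat about 4 mm outside the ideal arc of the handle. That is either a small slip along the pads or an error in the assumed hinge position. The two angle estimates still agree to within about 1°.

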